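Hang the measuring dippers nested on one hook

ROBOT

A 6-joint arm with a two-finger parallel gripper is mounted at the origin on the work surface. World frame = base frame: x ahead of the robot, y to its left, z up, the work surface at z = 0. Lengths are in m, angles in rad, forces in N, time in s.
With the tool pointing down it reaches from about 0.35 to 0.975 m from the base axis. Payload 4.9 kg.
Tool frame: the origin (TCP) lies at the very end of the fingers, on their centre line; the grasp point (between the pads) lies 19 mm behind it; z points along the fingers, y is the line along which they close (so a half turn about z gives the same grasp; the last joint's range is limited). The gripper opens to 85 mm and grips with 20 to 120 N. Pads are 22 mm wide; open, the fingers measure 114 mm over their backs; the gripper's body (76 mm by 85 mm) begins 54 mm behind the grasp point. The pads swing forward as they close: fully open they stand 13 mm farther back than shut.
Start: joints at [1.201, 0.053, 1.613, -0, 1.476, -0.119], TCP at [0.155, 0.605, 0.231] pointing down, gripper open.
Joint ranges: [-3.01, 3.01], [-1.01, 2.22], [0.06, 2.58], [-1.02, 4.17], [0.09, 2.62], [-3.14, 3.14]. Speed limits (rad/s): [2.57, 2.57, 3.14, 3.14, 3.14, 3.14].

INTERFACE

Orientations are given as a rotation vector (axis times angle).
In Python, from station import ctrl, imaging gives the robot as it stands.
- The arm moves only by the tool play_rows, never from a script. Its argument "series" is a list of rows, each a list of 3 entries, a list of its own where there are three numbers: the opening, from 0 (shut) to 1 (fully open), then the shift along the tool's x, y, z each as a share of 0.05 m, from -1 to 1, then the turn, a rotation vector about the tool's x, y, z each as a share of 8 degrees, from -1 to 1. In form: [[grip, [dx, dy, dz], [ax, ay, az]], ...]. A call has 1 to 8 rows; each row shifts and turns the commanded pose from where the row before left it, along the tool's axes as they then stand; what a row does not reach is not made up. A row lasts 1/8 s, in which the tool goes at most 62.5 mm and 10.7 degrees, less where a joint would pass 70% of its speed; a pose out of reach is approached as far as the arm can. A call with a number of a shift or a turn outside -1 to 1 is refused whole. A call with a gripper value outside its range is refused whole. The fingers move at their own pace and stop on an object; "force" is the grip in N (left out, the last holds). Time passes only in rows, so rows that do not move let the fingers close. It gives the time, the measured TCP pose, the force, the opening and the grip force at its end, in the units of the state.
- ctrl.get_obs(): the state, without advancing time (a new reading comes with each control period).
- imaging.get_image(name): name is "scene" or "top" or "wrist"; returns a dict with "color" (384x512x3 uint8, blue, green, red), "fx", "fy", "cx", "cy" (pixels), "D" ([k1, k2, p1, p2, k3] as OpenCV has them; the pictures are not rectified), "extrinsics" (4x4, takes a point from world to camera coordinates); the wrist camera has in their place "hand_eye" (4x4, takes a point from camera to tool coordinates, whose origin is the TCP and whose axes are the flange's). Camera axes: x right, y down, z forward; pixel columns grow to the right and rows downward; lengths in m; the calibration is good to about 2 mm. A picture is of the moment at which its call begins: read the wrist's pose just before it. There is no depth.
- ctrl.finish_job(): hands the job in; it is judged then, once.
The state is a dict: "t": time; "q": joint angles; "dq": joint speeds; "effort": joint torques, N m; "tool_pos": TCP position; "tool_rot": TCP orientation; "contact_force": force on the tool from outside, world axes, zero at the start; "wrist_torque": the same for the moment, N m; "opening": finger opening in m; "grip_force": force on a finger pad.
Only numpy, scipy, OpenCV 4.12 (cv2) and the standard library are available. Lean on these libraries where they do the work, as an engineer would, in place of code of your own. Each camera call takes 0.05 s, during which the arm holds its last target. There are 200 camera calls.

TASK

Put the three steel dippers away on the hook of the hanging stand, one at a time: the large one first, nearest the backboard, then the middle-sized one in front of it so that its cup hangs inside the large cup, then the small one inside the middle one. Each must hang by its own crook from the hook, not stand in the cup around it; lower each gently until the hook just bears it before you let go: do not force it down and do not drop it, and leave the other things on the table where they are.

Things in the scene. Friction and masses are not known exactly. Their poses are not given: they have to be found in the camera images.
- large: large steel dipper, loose, about 200 g: open round cup 96 mm across, 52 mm high (wall 2.5, floor 3 mm), standing upright, with a 6 mm rod rising from the back of its rim, bent over at the top into a crook that opens downward. Origin: centre of the cup's underside; z up, +x from the cup's axis to the rod. The underside of the bend is 142 mm above the origin, its top 148 mm
- large_crook (a point): point midway between the two upright legs of the large crook, 14 mm below the underside of its bend, 43.4 mm in x from the cup's axis; axes as the dipper's. Legs (axes) at y = -12 (the rod, down to the rim) and +12 mm (free, ends 18 mm below this point): 30 mm over the outside, 18 mm gap. Can be pinched here from above, along y
- mid: middle-sized steel dipper, loose, about 130 g: open round cup 70 mm across, 46 mm high (wall 2.5, floor 3 mm), standing upright, with a 6 mm rod rising from the back of its rim, bent over at the top into a crook that opens downward. Origin: centre of the cup's underside; z up, +x from the cup's axis to the rod. The underside of the bend is 128 mm above the origin, its top 134 mm
- mid_crook (a point): point midway between the two upright legs of the mid crook, 14 mm below the underside of its bend, 29.7 mm in x from the cup's axis; axes as the dipper's. Legs (axes) at y = -12 (the rod, down to the rim) and +12 mm (free, ends 18 mm below this point): 30 mm over the outside, 18 mm gap. Can be pinched here from above, along y
- small: small steel dipper, loose, about 70 g: open round cup 36 mm across, 40 mm high (wall 2.5, floor 3 mm), standing upright, with a 6 mm rod rising from the back of its rim, bent over at the top into a crook that opens downward. Origin: centre of the cup's underside; z up, +x from the cup's axis to the rod. The underside of the bend is 114 mm above the origin, its top 120 mm
- small_crook (a point): point midway between the two upright legs of the small crook, 14 mm below the underside of its bend, 9 mm in x from the cup's axis; axes as the dipper's. Legs (axes) at y = -12 (the rod, down to the rim) and +12 mm (free, ends 18 mm below this point): 30 mm over the outside, 18 mm gap. Can be pinched here from above, along y
- stand: hanging stand, fixed: steel foot 160 mm wide, upright wooden backboard 130 mm wide and 130 mm high, and behind it a stem with one hook pointing out over the board. Origin: at table level under the middle of the board's front face; -x is where the board faces and the hook points, z up. A dipper hangs with its x axis along the stand's x, cup away from the board
- stand_face (a point): top middle of the board's front face; axes as the stand's. The hook is a level 8 mm bar at y = 0, out to x = -62 mm, then an upturned tip to x = -73 mm, 13 mm above the bar. It is firm, but its height differs each time and is not measured: bar's top 180 to 220 mm over the table. Room for crooks at x = -8, -24.5 and -41 mm; so spaced, each cup hangs freely inside the next larger
- cup: bystander: white cup, 66 mm across, 70 mm high, origin under its centre
- cutter: bystander: round pastry cutter, 60 mm across, 30 mm high, origin under its centre
- jar: bystander: amber glass jar, 66 mm across, 95 mm high, origin under its centre
- spoon: bystander: wooden spoon lying flat, origin under its middle, x along it
- canister: bystander: metal canister, 90 mm across, 140 mm high, origin under its centre
- pin: bystander: rolling pin, 400 mm long, 48 mm thick, lying along its x, origin under its middle

How it is judged:
By the outcome, as a careful person would: the job done as asked, in the order asked, and still so for the second after the job is handed in, with the robot touching nothing.
It also fails if it takes over 72 s, if anything falls off the work surface, if the arm or the gripper's body presses on something with over 40 N, if the wrist force passes 120 N, or if a joint passes its speed limit or range.

## Working session

There is one attempt and no reset: what is moved stays moved. The work goes in short steps, Python scripts to look and compute and a tool call to move; the robot and the scene stay as the last step left them, time stands still between calls to the robot, and variables do not carry over. Pictures are saved under pics/ and viewed, at most 10 in all, crops included, and the job is handed in when it is done.

Besides the shell and the picture viewer there is one more tool, called by a JSON object that holds its "method" and its "body". play_rows: Moves the arm, as the interface text tells. Shift numbers are shares of 0.05 m and turn numbers shares of 8 degrees, none past 1 either way. Its arguments: {"type":"object","properties":{"series":{"type":"array"},"force":{"type":"number"}},"required":["series"]}

```bash
mkdir -p pics && ls
python3 - <<'E'
from station import ctrl, imaging
import cv2,numpy as np,pickle
o=ctrl.get_obs(); print(o)
d={n:imaging.get_image(n) for n in("scene","top")}
pickle.dump(d,open('cams.pkl','wb'))
for n in d: 
    cv2.imwrite(f'pics/{n}0.png',cv2.resize(d[n]['color'],(800,600),interpolation=cv2.INTER_CUBIC))
    print(n,{k:v for k,v in d[n].items() if k!='color'})
E
```

```text
pics
{'t': 0.0, 'q': array([ 1.20100484e+00,  5.34045101e-02,  1.61426437e+00,  1.00803516e-05,
        1.47595798e+00, -1.18994417e-01]), 'dq': array([ 6.49739775e-05,  5.20369924e-04,  8.06521053e-04, -1.04549451e-03,
       -1.56399648e-03,  5.69264372e-04]), 'effort': array([ 1.92663215e-04, -3.93698072e+01, -3.70165980e+01, -1.54681502e-04,
        7.30950764e-03, -8.22176077e-06]), 'tool_pos': array([0.15488567, 0.60488631, 0.23005115]), 'tool_rot': array([-3.92857990e-01, -3.11642485e+00,  3.09606421e-03]), 'contact_force': array([ 0.04939627,  0.1937312 , -0.5867378 ]), 'wrist_torque': array([ 0.01392173,  0.00109864, -0.02930728]), 'grip_force': 0.0, 'opening': 0.08514219529295891}
scene {'fx': 377.4605682410707, 'fy': 377.4605682410707, 'cx': 262.7704612430157, 'cy': 192.47221936054615, 'D': array([-0.10484709,  0.        ,  0.        ,  0.        ,  0.        ]), 'extrinsics': array([[ 0.4304875 ,  0.90258741, -0.00406029, -0.32727371],
       [ 0.56846987, -0.27461938, -0.77551673, -0.24064446],
       [-0.70108667,  0.3315421 , -0.63131396,  1.60130737],
       [ 0.        ,  0.        ,  0.        ,  1.        ]])}
top {'fx': 484.125366126003, 'fy': 484.125366126003, 'cx': 253.36017838312333, 'cy': 190.26592962100418, 'D': array([-0.17691103,  0.        ,  0.        ,  0.        ,  0.        ]), 'extrinsics': array([[-0.00381262, -0.99994385, -0.0098877 ,  0.07592468],
       [-0.99595231,  0.00468498, -0.08976106,  0.60159163],
       [ 0.08980234,  0.00950546, -0.99591425,  1.41610031],
       [ 0.        ,  0.        ,  0.        ,  1.        ]])}
```

View pics/scene0.png

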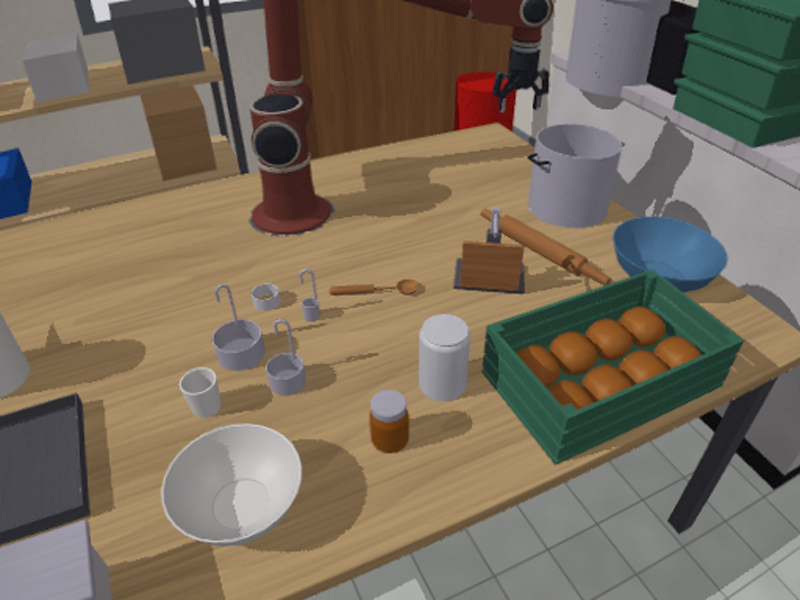

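View pics/top0.png

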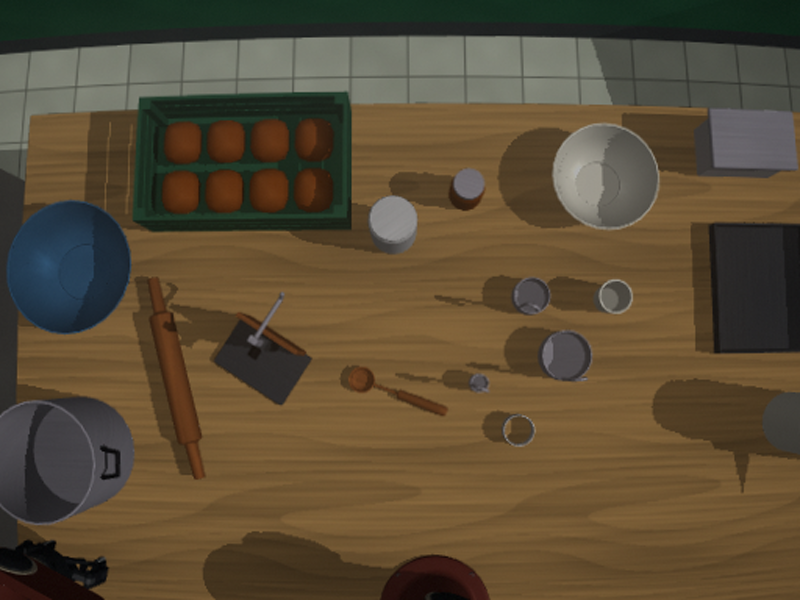

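The scene view shows the three dippers at (238,340), (286,370) and (310,305), with crooks at (225,290), (283,325) and (307,275). The stand is at (492,265). In the top view the cups are at (566,355), (531,296) and (479,382), and the hook runs from (255,340) to its tip at (282,295). I'll zoom in for pixel picks.

```bash
cat > h.py <<'E'
import numpy as np,cv2,pickle
from scipy.spatial.transform import Rotation as R
def ray(c,uv,T=None):
    """world origin+dir for pixel; T: camera->world for the wrist"""
    K=np.array([[c['fx'],0,c['cx']],[0,c['fy'],c['cy']],[0,0,1]])
    p=cv2.undistortPoints(np.array([[uv]],float),K,c['D'])[0,0]
    if T is None: T=np.linalg.inv(c['extrinsics'])
    d=T[:3,:3]@[p[0],p[1],1]; return T[:3,3],d/np.linalg.norm(d)
def plane(r,z): return r[0]+r[1]*(z-r[0][2])/r[1][2]
def tri(rs):
    A=sum(np.eye(3)-np.outer(d,d) for o,d in rs); b=sum((np.eye(3)-np.outer(d,d))@o for o,d in rs)
    p=np.linalg.solve(A,b); return p,[np.linalg.norm(np.cross(p-o,d)) for o,d in rs]
def toolT(o):
    T=np.eye(4);T[:3,:3]=R.from_rotvec(o['tool_rot']).as_matrix();T[:3,3]=o['tool_pos'];return T
E
python3 - <<'E'
import pickle,cv2,numpy as np
d=pickle.load(open('cams.pkl','rb'))
def crop(n,x,y,w,h):
    im=cv2.resize(d[n]['color'][y:y+h,x:x+w],(400,300),interpolation=cv2.INTER_CUBIC)
    cv2.putText(im,f'{n} {x},{y} x{400/w}',(2,10),0,.35,(0,0,255));return im
a=np.hstack([crop('top',290,170,100,75),crop('scene',130,165,100,75)])
b=np.hstack([crop('top',125,180,100,75),crop('scene',275,125,80,60)])
cv2.imwrite('pics/z.png',np.vstack([a,b]))
E
```

```text
(no output)
```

View pics/z.png

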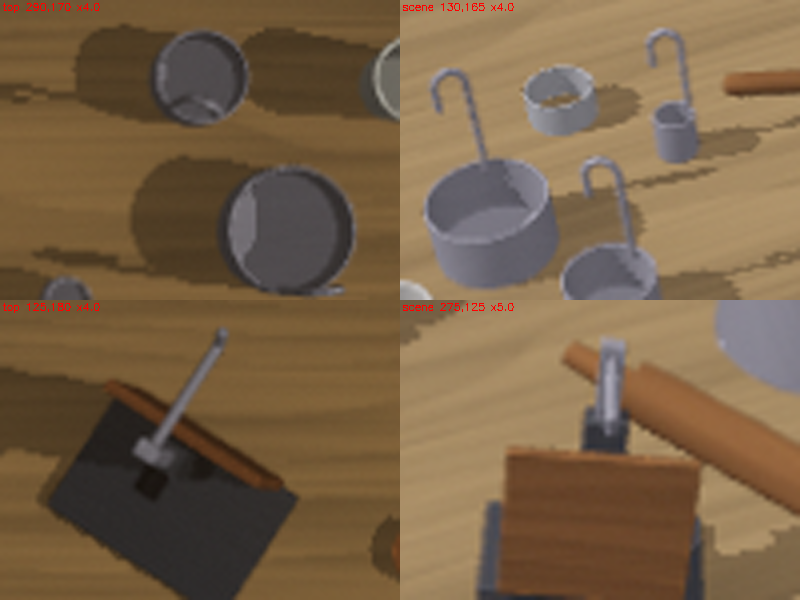

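The zoom shows rim centres in the top view at about (361.8,227.5), (340,189.5) and (306.8,244). Crook apexes in the scene view are at (242.8,182.5), (280.3,204.8) and (296.3,173.3). In the top view the board's front edge runs from (153,200) to (196,225), and the hook tip is at (180.5,188).

Run:
```python
from h import *
from station import ctrl,imaging
d=pickle.load(open('cams.pkl','rb'));t,s=d['top'],d['scene']
np.set_printoptions(precision=4,suppress=True)
for n,c,zc,k,zk,r in(('L',(361.6,227.4),.052,(242.6,182.4),.145,.0434),('M',(339.8,189.4),.046,(280.1,204.7),.131,.0297),('S',(306.6,243.8),.040,(296.1,173.2),.117,.009)):
    C=plane(ray(t,c),zc);K=plane(ray(s,k),zk);v=(K-C)[:2]
    print(n,C,K,'dist',np.linalg.norm(v),r,'yaw',np.degrees(np.arctan2(v[1],v[0])))
a=plane(ray(t,(153,199.8)),.13);b=plane(ray(t,(195.6,225.4)),.13)
v=(b-a)[:2];print('board',a,b,np.linalg.norm(v),(a+b)/2,'edge ang',np.degrees(np.arctan2(v[1],v[0])))
for z in(.19,.21,.23):print('tip',z,plane(ray(t,(180.3,188.2)),z))
w=imaging.get_image('wrist');print({k:v for k,v in w.items() if k!='color'})
```

```text
L [ 0.4888 -0.244   0.052 ] [0.5792 0.0212 0.145 ] dist 0.28018442291952933 0.0434 yaw 71.17824058895367
M [ 0.6016 -0.1823  0.046 ] [0.7018 0.0821 0.131 ] dist 0.28272806314180693 0.0297 yaw 69.25093608748003
S [ 0.4422 -0.0825  0.04  ] [0.5751 0.2056 0.117 ] dist 0.31724830984559615 0.009 yaw 65.24948782320816
board [0.5673 0.3527 0.13  ] [0.4959 0.2324 0.13  ] 0.13982573105132168 [0.5316 0.2925 0.13  ] edge ang -120.6779664095256
tip 0.19 [0.5937 0.2662 0.19  ]
tip 0.21 [0.5918 0.2629 0.21  ]
tip 0.23 [0.5899 0.2597 0.23  ]
{'fx': 278.8633014264015, 'fy': 278.8633014264015, 'cx': 256.98398127299527, 'cy': 187.24611587471767, 'D': array([-0.0235,  0.    ,  0.    ,  0.    ,  0.    ]), 'hand_eye': array([[ 0.0005, -0.9568, -0.2907,  0.074 ],
       [ 1.    ,  0.0004,  0.0005, -0.0003],
       [-0.0003, -0.2907,  0.9568, -0.1427],
       [ 0.    ,  0.    ,  0.    ,  1.    ]])}
```

Run:
```python
from h import *
d=pickle.load(open('cams.pkl','rb'));t,s=d['top'],d['scene']
np.set_printoptions(precision=4,suppress=True)
for n,c,zc,k,zk,r in(('L',(361.6,227.4),.052,(142.6,182.4),.145,.0434),('M',(339.8,189.4),.046,(180.1,204.7),.131,.0297),('S',(306.6,243.8),.040,(196.1,173.2),.117,.009)):
    C=plane(ray(t,c),zc);K=plane(ray(s,k),zk);v=(K-C)[:2]
    print(n,C,K,'dist',np.linalg.norm(v),r,'yaw',np.degrees(np.arctan2(v[1],v[0])))
for n,uv in(('L',(275+106/5,125+153/5)),('R',(275+300/5,125+163/5))): print(n,plane(ray(s,uv),.13))
for v in(43,60,90,128):print(v,tri([ray(s,(275+212/5,125+v/5)),ray(t,(180.3,188.2))]))
```

```text
L [ 0.4888 -0.244   0.052 ] [ 0.4486 -0.2477  0.145 ] dist 0.04034901890433604 0.0434 yaw -174.73774428513977
M [ 0.6016 -0.1823  0.046 ] [ 0.58   -0.1708  0.131 ] dist 0.02448780962314913 0.0297 yaw 152.14479304180344
S [ 0.4422 -0.0825  0.04  ] [ 0.4367 -0.0798  0.117 ] dist 0.006157720294174792 0.009 yaw 154.39115061048523
L [0.5044 0.2452 0.13  ]
R [0.5701 0.3549 0.13  ]
43 (array([0.5891, 0.2586, 0.2544]), [np.float64(0.0032031673462828646), np.float64(0.003203167346282901)])
60 (array([0.5899, 0.2599, 0.2429]), [np.float64(0.002605993601447341), np.float64(0.0026059936014472484)])
90 (array([0.5914, 0.2623, 0.2223]), [np.float64(0.0015377788212463212), np.float64(0.0015377788212462995)])
128 (array([0.5932, 0.2654, 0.1956]), [np.float64(0.00015728160648220953), np.float64(0.00015728160648223355)])
```

{"method": "play_rows", "body": {"series": [[1, [0, 0, -0.9], [0, 0, 1]], [1, [0, 0, -0.9], [0, 0, 1]], [1, [-0.9, 0, 0], [0, 0, 0.05]], [1, [-0.95, 0, 0], [0, 0, 0]], [1, [-0.95, 0, 0], [0, 0, 0]], [1, [-0.95, 0, 0], [0, 0, 0]], [1, [-0.95, 0, 0], [0, 0, 0]], [1, [-0.95, 0, 0], [0, 0, 0]]]}}

```text
t: 1.15
tool_pos: [0.3991, 0.4601, 0.3209]
tool_rot: [-0.833, -3.029, 0.001]
contact_force: [-1.0, 0.7, 0.4]
opening: 0.085
grip_force: 0.0
```

{"method": "play_rows", "body": {"series": [[1, [-0.95, 0, 0], [0, 0, 0]], [1, [-0.95, 0, 0], [0, 0, 0]], [1, [-0.95, 0, 0], [0, 0, 0]], [1, [-0.95, 0, 0], [0, 0, 0]], [1, [-0.95, 0, 0], [0, 0, 0]], [1, [0, 0, 0], [0, 0, 0]], [1, [0, 0, 0], [0, 0, 0]]]}}

```text
t: 2.02
tool_pos: [0.6016, 0.3398, 0.3207]
tool_rot: [-0.833, -3.028, 0.001]
contact_force: [0.4, -0.0, -0.0]
opening: 0.0852
grip_force: 0.0
```

```bash
cat > snap.py <<'E'
import sys
from h import *
from station import ctrl,imaging
np.set_printoptions(precision=4,suppress=True)
n=sys.argv[1]
o=ctrl.get_obs();w=imaging.get_image('wrist');w['T']=toolT(o)@w['hand_eye'];w['obs']=o
pickle.dump(w,open(n+'.pkl','wb'));cv2.imwrite(f'pics/{n}.png',w['color'])
M=toolT(o)[:3,:3]
print(o['t'],o['tool_pos'],'ydir',np.degrees(np.arctan2(M[1,1],M[0,1])),'zax',M[:,2],o['contact_force'],o['opening'])
E
python3 snap.py s1
```

```text
2.025 [0.6016 0.3398 0.3207] ydir 59.22551319829458 zax [-0.0013 -0.     -1.    ] [ 0.3614 -0.0078 -0.0047] 0.08520236856058018
```

{"method": "play_rows", "body": {"series": [[1, [0, -0.9, 0], [0, 0, 0]], [1, [0, -0.9, 0], [0, 0, 0]], [1, [0, 0, 0], [0, 0, 0]], [1, [0, 0, 0], [0, 0, 0]]]}}

```text
t: 2.58
tool_pos: [0.5555, 0.2634, 0.3219]
tool_rot: [0.831, 3.029, 0.002]
contact_force: [-0.2, -0.2, 0.2]
opening: 0.0855
grip_force: 0.0
```

```bash
python3 snap.py s2; python3 -c "
import cv2,numpy as np
a,b=[cv2.imread(f'pics/s{i}.png') for i in(1,2)]
cv2.imwrite('pics/s12.png',cv2.resize(np.vstack([a,b])[:, :],(800,600*1)) if 0 else np.hstack([a[:, 56:456],b[:,56:456]]))"
```

```text
2.575 [0.5555 0.2634 0.3219] ydir 59.30622006408865 zax [ 0.0011  0.0008 -1.    ] [-0.1916 -0.1693  0.1976] 0.08550128268441232
```

View pics/s12.png

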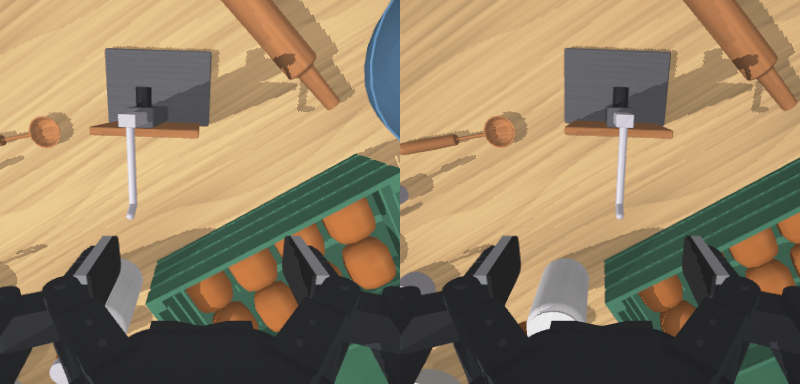

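The two wrist views show the hook bar from (130,130) to its tip at (130,216) on the left, and from (624,130) to (620,217) on the right. The board top's front edge is at about row 135 in both. Next I'll triangulate these.

Run:
```python
from h import *
np.set_printoptions(precision=4,suppress=True)
W=[pickle.load(open(f's{i}.pkl','rb')) for i in(1,2)]
N=[];tips=[];O=[]
for w,(x0,x1) in zip(W,((170,205),(262,292))):
    im=w['color'].astype(int);hsv=cv2.cvtColor(w['color'],cv2.COLOR_BGR2HSV)
    m=(hsv[...,1]<45)&(hsv[...,2]>110)
    pts=[]
    for y in range(142,224,2):
        xs=np.nonzero(m[y,x0:x1])[0]+x0
        if len(xs): pts.append((y,xs.min(),xs.max()))
    print(pts[::3],pts[-3:])
    P=np.array([((a+b)/2,y) for y,a,b in pts if 145<y<198])
    D=np.array([ray(w,p,w['T'])[1] for p in P]);n=np.linalg.svd(D)[2][2];N.append(n);O.append(w['T'][:3,3])
    ys,xs=np.nonzero(m[205:226,x0:x1]);tb=ys.max()+205
    tips.append(ray(w,(xs[ys+205>=tb-3].mean()+x0,tb-2),w['T']))
d=np.cross(*N);d/=np.linalg.norm(d);d*=-np.sign(d[2]) if 0 else np.sign(d[0])
A=np.array([N[0],N[1],[d[0],d[1],0]]);c=np.array([N[0]@O[0],N[1]@O[1],d[:2]@[.575,.277]])
p=np.linalg.solve(A,c);print('bar axis pt',p,'dir',d,np.degrees(np.arctan2(d[1],d[0])),'len xy')
print('tip',tri(tips))
for nm,a,b in(('bl',(90+56,134),(565-344,134)),('br',(198+56,137),(672-344,137))):
    r=[ray(W[0],a,W[0]['T']),ray(W[1],b,W[1]['T'])];print(nm,tri(r),plane(r[0],.13),plane(r[1],.13))
```

```text
[(142, np.int64(183), np.int64(190)), (148, np.int64(183), np.int64(190)), (154, np.int64(183), np.int64(190)), (160, np.int64(183), np.int64(190)), (166, np.int64(184), np.int64(190)), (172, np.int64(184), np.int64(191)), (178, np.int64(184), np.int64(191)), (184, np.int64(184), np.int64(191)), (190, np.int64(184), np.int64(191)), (196, np.int64(185), np.int64(192)), (202, np.int64(185), np.int64(192)), (208, np.int64(184), np.int64(191)), (214, np.int64(183), np.int64(190))] [(214, np.int64(183), np.int64(190)), (216, np.int64(182), np.int64(189)), (218, np.int64(183), np.int64(188))]
[(142, np.int64(275), np.int64(282)), (148, np.int64(274), np.int64(281)), (154, np.int64(274), np.int64(281)), (160, np.int64(274), np.int64(281)), (166, np.int64(273), np.int64(280)), (172, np.int64(273), np.int64(280)), (178, np.int64(273), np.int64(280)), (184, np.int64(273), np.int64(279)), (190, np.int64(272), np.int64(279)), (196, np.int64(272), np.int64(279)), (202, np.int64(272), np.int64(278)), (208, np.int64(272), np.int64(278)), (214, np.int64(272), np.int64(278))] [(214, np.int64(272), np.int64(278)), (216, np.int64(272), np.int64(278)), (218, np.int64(273), np.int64(278))]
bar axis pt [0.5736 0.2748 0.1938] dir [ 0.8439 -0.5363  0.0137] -32.438626734729084 len xy
tip (array([0.5951, 0.261 , 0.2072]), [np.float64(3.525756489445625e-05), np.float64(3.5257564894638104e-05)])
bl (array([0.5009, 0.2464, 0.1303]), [np.float64(7.054306623130411e-05), np.float64(7.05430662313182e-05)]) [0.5008 0.2463 0.13  ] [0.5009 0.2463 0.13  ]
br (array([0.5697, 0.3544, 0.1271]), [np.float64(0.0001470866063715544), np.float64(0.00014708660637161085)]) [0.5695 0.3545 0.13  ] [0.5689 0.354  0.13  ]
```

{"method": "play_rows", "body": {"series": [[1, [-0.1, -1, 0], [0, 0, -0.9]], [1, [-0.1, -1, 0], [0, 0, -0.9]], [1, [-0.2, -1, 0], [0, 0, -0.9]], [1, [-0.2, -1, 0], [0, 0, -0.9]], [1, [-0.2, -1, 0], [0, 0, -0.9]], [1, [-0.2, -1, 0], [0, 0, 0]], [1, [-0.2, -1, 0], [0, 0, 0]], [1, [-0.2, -1, 0], [0, 0, 0]]]}}

```text
t: 3.62
tool_pos: [0.5698, -0.1307, 0.3215]
tool_rot: [-0.145, 3.138, 0.0]
contact_force: [0.4, 0.3, 0.7]
opening: 0.0854
grip_force: 0.0
```

{"method": "play_rows", "body": {"series": [[1, [0, 0, 0], [0, 0, 0]], [1, [0, 0, 0], [0, 0, 0]]]}}

```text
t: 3.88
tool_pos: [0.569, -0.1289, 0.3212]
tool_rot: [0.145, -3.138, -0.001]
contact_force: [-0.2, -0.3, 0.5]
opening: 0.0854
grip_force: 0.0
```

```bash
python3 snap.py d1
```

```text
3.875 [ 0.569  -0.1289  0.3212] ydir 95.27769689845857 zax [-0.0004  0.0008 -1.    ] [-0.1537 -0.3383  0.4826] 0.08538615221840402
```

{"method": "play_rows", "body": {"series": [[1, [0, -1, 0], [0, 0, 0]], [1, [0, -1, 0], [0, 0, 0]], [1, [0, 0, 0], [0, 0, 0]], [1, [0, 0, 0], [0, 0, 0]]]}}

```text
t: 4.42
tool_pos: [0.5779, -0.2278, 0.3214]
tool_rot: [-0.146, 3.138, 0.001]
contact_force: [0.7, -1.2, -0.5]
opening: 0.0857
grip_force: 0.0
```

```bash
python3 snap.py d2; python3 -c "
import cv2,numpy as np
a,b=[cv2.imread(f'pics/d{i}.png')[:270] for i in(1,2)]
cv2.imwrite('pics/d12.png',cv2.resize(np.vstack([a,b]),(569,600)))"
```

```text
4.425 [ 0.5779 -0.2278  0.3214] ydir 95.31858917960811 zax [ 0.0001  0.0006 -1.    ] [ 0.6637 -1.2064 -0.5158] 0.08567133076783166
```

View pics/d12.png

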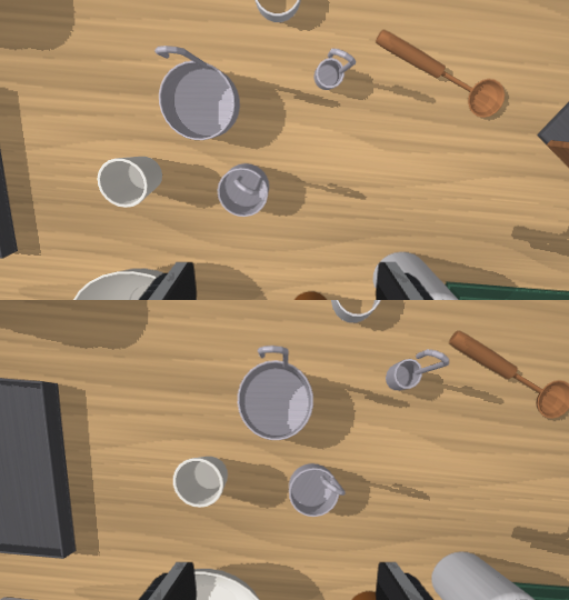

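The wrist views show the crooks near (157,47), (223,164) and (308,50) in d1, and near (245,45), (292,167) and (387,52) in d2, in original pixels. I'll zoom in on these.

Run:
```python
import cv2,numpy as np
R=[]
for n,C in(('d1',((157,50),(223,170),(308,58))),('d2',((245,55),(292,170),(382,58)))):
    im=cv2.imread(f'pics/{n}.png');row=[]
    for x,y in C:
        c=cv2.resize(im[y-33:y+33,x-33:x+33],(264,264),interpolation=cv2.INTER_CUBIC);cv2.putText(c,f'{x-33},{y-33}',(2,260),0,.4,(0,0,255));row.append(c)
    R.append(np.hstack(row))
cv2.imwrite('pics/dz.png',np.vstack(R))
```

```text
(no output)
```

View pics/dz.png

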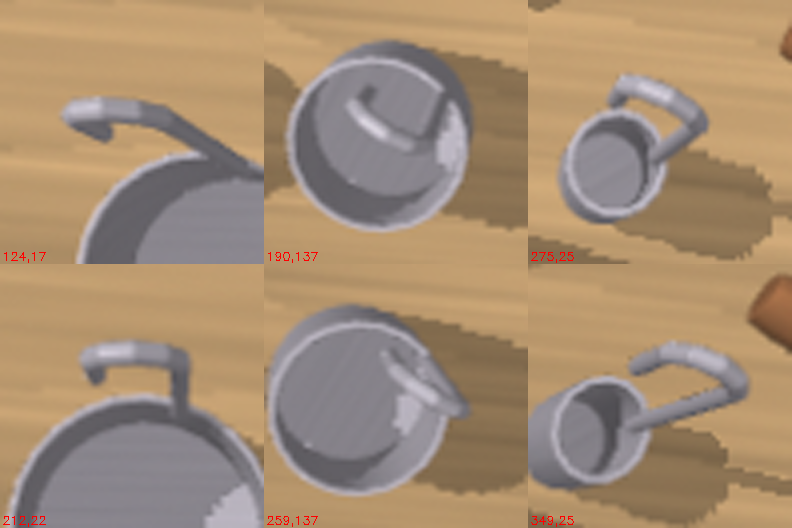

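The zoom shows each crook's bend as a ridge. Relative to their crops, the ridge mids are at (118,107), (117,126) and (132,97) in d1, and at (135,88), (164,119) and (162,88) in d2.

Run:
```python
from h import *
np.set_printoptions(precision=4,suppress=True)
W=[pickle.load(open(f'd{i}.pkl','rb')) for i in(1,2)]
g=lambda o,p:(o[0]+(p[0]+.5)/4-.5,o[1]+(p[1]+.5)/4-.5)
O=[[(124,17),(190,137),(275,25)],[(212,22),(259,137),(349,25)]]
mid=[[(118,107),(117,126),(132,97)],[(135,88),(164,119),(162,88)]]
end=[[((66,112),(172,112)),((84,100),(150,148)),((84,88),(178,122))],[((83,91),(186,91)),((124,90),(202,146)),((104,98),(219,120))]]
rim=[[(179,90),g((190,137),(114,143)),g((275,25),(87,164))],[(247.5,90),g((259,137),(94,143)),g((349,25),(73,165))]]
for k,(n,zt,zr,r) in enumerate((('L',.147,.052,.0434),('M',.133,.046,.0297),('S',.119,.04,.009))):
    rr=lambda L,f=g:[ray(W[i],f(O[i][k],L[i]),W[i]['T']) for i in(0,1)]
    m=rr([mid[0][k],mid[1][k]]);p,e=tri(m)
    a=rr([end[0][k][0],end[1][k][0]]);b=rr([end[0][k][1],end[1][k][1]])
    C=[plane(ray(W[i],rim[i][k],W[i]['T']),zr) for i in(0,1)]
    print(n,'mid',p,e[0],[plane(x,zt)[:2] for x in m],'rim',C[0][:2],C[1][:2])
    A,B=tri(a)[0],tri(b)[0];v=(A-B)[:2];c=(C[0]+C[1])/2;q=np.mean([plane(x,zt) for x in m],0);u=(q-c)[:2]
    print('  ends',A,B,np.linalg.norm(v),'ymidyaw',np.degrees(np.arctan2(v[1],v[0]))+90,'rim->crook',np.linalg.norm(u),r,np.degrees(np.arctan2(u[1],u[0])))
```

```text
L mid [ 0.4442 -0.2528  0.1339] 0.00020146879810532776 [array([ 0.446 , -0.2482]), array([ 0.4468, -0.2521])] rim [ 0.488 -0.246] [ 0.4884 -0.2494]
  ends [ 0.4466 -0.2666  0.1347] [ 0.4435 -0.2391  0.1313] 0.027675591726127487 ymidyaw 6.350677057976142 rim->crook 0.041889817141246045 0.0434 -176.6160016820379
M mid [ 0.5752 -0.1753  0.129 ] 0.0011768840345978196 [array([ 0.5754, -0.1748]), array([ 0.5731, -0.1762])] rim [ 0.6033 -0.1857] [ 0.6032 -0.1864]
  ends [ 0.5696 -0.1873  0.1192] [ 0.5801 -0.1641  0.1362] 0.02544964393112199 ymidyaw -24.268220084874542 rim->crook 0.0308218765614712 0.0297 159.98909162873727
S mid [ 0.4249 -0.0804  0.093 ] 0.0017926921731822002 [array([ 0.4316, -0.0841]), array([ 0.4288, -0.0913])] rim [ 0.44  -0.085] [ 0.4394 -0.0845]
  ends [ 0.4247 -0.0939  0.0829] [ 0.4342 -0.0683  0.1088] 0.027293100500263928 ymidyaw -20.250272020939505 rim->crook 0.009939009190068328 0.009 -162.54420928458438
```

{"method": "play_rows", "body": {"series": [[1, [0.89, -0.07, 0.5], [0, 0, 0.1]], [1, [0.89, -0.07, 0.5], [0, 0, 0]], [1, [0.89, -0.07, 0.5], [0, 0, 0]], [1, [0, 0, 0.7], [0, 0, 0]], [1, [0, 0, 0.7], [0, 0, 0]], [1, [0, 0, 0.7], [0, 0, 0]], [1, [0, 0, 0.7], [0, 0, 0]], [1, [0, 0, 0], [0, 0, 0]]]}}

```text
t: 5.48
tool_pos: [0.4438, -0.2479, 0.1034]
tool_rot: [0.124, -3.134, -0.007]
contact_force: [-0.2, -0.2, 0.7]
opening: 0.0853
grip_force: 0.0
```

{"method": "play_rows", "body": {"series": [[1, [0, 0, 0], [0, 0, 0]], [0.5, [0, 0, 0], [0, 0, 0]]]}}

```text
t: 5.72
tool_pos: [0.4468, -0.2513, 0.1087]
tool_rot: [-0.122, 3.136, -0.004]
contact_force: [0.1, -0.1, 0.7]
opening: 0.0698
grip_force: 0.0
```

```bash
python3 snap.py g1; python3 -c "
import cv2
cv2.imwrite('pics/g1v.png',cv2.resize(cv2.imread('pics/g1.png'),(800,600)))"
```

```text
5.725 [ 0.4468 -0.2513  0.1087] ydir 94.46112428343942 zax [ 0.0032 -0.0024 -1.    ] [ 0.0694 -0.0731  0.6884] 0.06981372051268417
```

View pics/g1v.png

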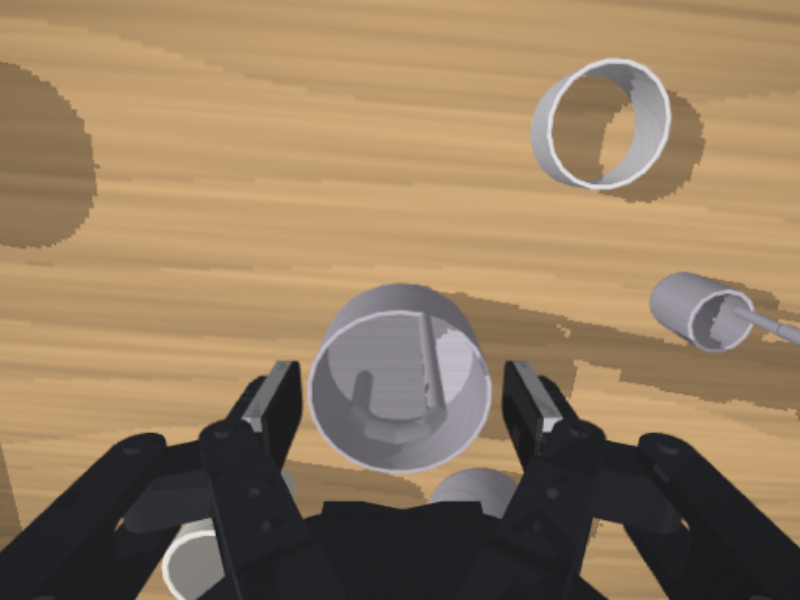

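The view shows the crook's bend at about (400,425), centred between the pads. I'll close on it.

{"method": "play_rows", "body": {"series": [[0.5, [0.05, 0, 0.05], [0, 0, 0]], [0, [0, 0, 0], [0, 0, 0]], [0, [0, 0, 0], [0, 0, 0]], [0, [0, 0, 0], [0, 0, 0]], [0, [0, 0, 0], [0, 0, 0]], [0, [0, 0, 0], [0, 0, 0]]], "force": 70}}

```text
t: 6.52
tool_pos: [0.4431, -0.2512, 0.1042]
tool_rot: [0.121, -3.139, 0.001]
contact_force: [-2.7, -1.5, 5.0]
opening: 0.0279
grip_force: 68.7
```

```bash
python3 snap.py g2; python3 -c "
import cv2
cv2.imwrite('pics/g2v.png',cv2.resize(cv2.imread('pics/g2.png')[150:300,150:362],(636,450)))"
```

```text
6.525 [ 0.4431 -0.2512  0.1042] ydir 94.432724475683 zax [ 0.     -0.0007 -1.    ] [-2.6553 -1.48    4.9964] 0.027904267043969644
```

Run:
```python
from h import *
np.set_printoptions(precision=4,suppress=True)
W=[pickle.load(open(f's{i}.pkl','rb')) for i in(1,2)]
L=[((203,290),(414,155)),((261,262),(456,140))]
N=[np.cross(ray(w,a,w['T'])[1],ray(w,b,w['T'])[1]) for w,(a,b) in zip(W,L)]
d=np.cross(*N);d/=np.linalg.norm(d)
for y in(.1,.2,.3):
    A=np.array([N[0],N[1],[0,1,0]]);print('crate edge',np.linalg.solve(A,[N[0]@W[0]['T'][:3,3],N[1]@W[1]['T'][:3,3],y]),d)
t=pickle.load(open('cams.pkl','rb'))['top']
for z in(.08,.11,.14):print(z,'crate corner',plane(ray(t,(224,146)),z),'edge',plane(ray(t,(92,146)),z))
print('canister',plane(ray(t,(252,138)),.14))
```

```text
crate edge [ 1.2333  0.1    -0.9275] [ 0.1711 -0.9692 -0.1773]
crate edge [ 1.2156  0.2    -0.9092] [ 0.1711 -0.9692 -0.1773]
crate edge [ 1.198   0.3    -0.8909] [ 0.1711 -0.9692 -0.1773]
0.08 crate corner [0.7267 0.1577 0.08  ] edge [0.7315 0.5521 0.08  ]
0.11 crate corner [0.7212 0.1555 0.11  ] edge [0.7259 0.5414 0.11  ]
0.14 crate corner [0.7156 0.1534 0.14  ] edge [0.7203 0.5307 0.14  ]
canister [0.7377 0.0755 0.14  ]
```

{"method": "play_rows", "body": {"series": [[0, [0, 0, -0.3], [0, 0, 0]], [0, [0, 0, -0.7], [0, 0, 0]], [0, [0, 0, -1], [0, 0, 0]], [0, [0, 0, -1], [0, 0, 0]], [0, [0, 0, -1], [0, 0, 0]], [0, [0, 0, -0.5], [0, 0, 0]], [0, [0, 0, 0], [0, 0, 0]], [0, [0, 0, 0], [0, 0, 0]]]}}

```text
t: 7.58
tool_pos: [0.4425, -0.2502, 0.3267]
tool_rot: [0.122, -3.137, -0.003]
contact_force: [0.6, 0.5, -2.3]
opening: 0.0283
grip_force: 69.2
```

```bash
python3 snap.py g3; python3 -c "
import cv2,numpy as np
a,b=[cv2.resize(cv2.imread(f'pics/g{i}.png')[180:380,126:386],(390,300),interpolation=2) for i in(2,3)]
cv2.imwrite('pics/g23.png',np.hstack([a,b]))"
```

```text
7.575 [ 0.4425 -0.2502  0.3267] ydir 94.44773153064928 zax [-0.0022  0.0021 -1.    ] [ 0.5821  0.5275 -2.3053] 0.028284006035548637
```

View pics/g23.png

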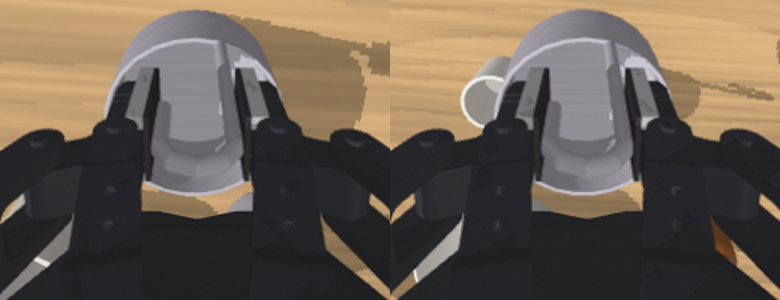

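Both crops show the crook held square, with the bend near (193,160) in the left one. It did not tilt on lifting.

{"method": "play_rows", "body": {"series": [[0, [0, 0.6, 0], [0, 0, 0.92]], [0, [0, 1, 0], [0, 0, 0.92]], [0, [0, 1, 0], [0, 0, 0.92]], [0, [0, 1, 0], [0, 0, 0.92]], [0, [0, 1, 0], [0, 0, 0.94]], [0, [0.08, 0.95, 0], [0, 0, 0]], [0, [0.08, 0.95, 0], [0, 0, 0]], [0, [0.08, 0.95, 0], [0, 0, 0]]]}}

```text
t: 8.62
tool_pos: [0.5547, 0.0994, 0.3262]
tool_rot: [-0.878, -3.013, 0.002]
contact_force: [0.1, -1.1, -1.6]
opening: 0.0279
grip_force: 69.4
```

{"method": "play_rows", "body": {"series": [[0, [0.08, 0.95, 0], [0, 0, 0]], [0, [0.08, 0.95, 0], [0, 0, 0]], [0, [0.08, 0.95, 0], [0, 0, 0]], [0, [0.02, 0.4, 0], [0, 0, 0]], [0, [0, 0, 0], [0, 0, 0]], [0, [0, 0, 0], [0, 0, 0]]]}}

```text
t: 9.38
tool_pos: [0.6308, 0.2411, 0.3272]
tool_rot: [-0.88, -3.014, 0.002]
contact_force: [0.5, -0.9, -1.6]
opening: 0.0275
grip_force: 69.8
```

```bash
cat > rel.py <<'E'
from h import *
from station import ctrl
P=[]
o=ctrl.get_obs();F=np.array([.5348,.2998]);a=np.radians(147.5);X=np.array([np.cos(a),np.sin(a)]);Y=np.array([-X[1],X[0]])
v=o['tool_pos'][:2]-F;M=toolT(o)[:3,:3]
T=M.T@np.r_[X*0,0]
print('t',round(o['t'],2),'stand x,y mm',np.round([v@X*1e3,v@Y*1e3],1),'z',round(o['tool_pos'][2]*1e3,1),'yawY',round(np.degrees(np.arctan2(M[1,1],M[0,1])),2),'zax',np.round(M[:,2],4),'F',np.round(o['contact_force'],1),'open',round(o['opening']*1e3,1))
E
python3 rel.py
```

```text
t 9.38 stand x,y mm [-112.5   -2. ] z 327.2 yawY 57.45 zax [-2.6e-03 -9.0e-04 -1.0e+00] F [ 0.5 -0.9 -1.6] open 27.5
```

{"method": "play_rows", "body": {"series": [[0, [0.2, -0.04, 0.6], [0, 0, 0]], [0, [0, 0, 0.8], [0, 0, 0]], [0, [0, 0, 0.8], [0, 0, 0]], [0, [0.4, 0, 0], [0, 0, 0]], [0, [0.5, 0, 0], [0, 0, 0]], [0, [0.5, 0, 0], [0, 0, 0]], [0, [0, 0, 0], [0, 0, 0]], [0, [0, 0, 0], [0, 0, 0]]]}}

```text
t: 10.38
tool_pos: [0.563, 0.2836, 0.2203]
tool_rot: [0.878, 3.014, 0.002]
contact_force: [-0.2, -0.2, -1.8]
opening: 0.0278
grip_force: 69.7
```

```bash
python3 rel.py
```

```text
t 10.38 stand x,y mm [-32.5  -1.5] z 220.3 yawY 57.52 zax [ 2.5e-03  5.0e-04 -1.0e+00] F [-0.2 -0.2 -1.8] open 27.8
```

{"method": "play_rows", "body": {"series": [[0, [0.27, -0.01, 0], [0, 0, 0]], [0, [0.25, -0.01, 0], [0, 0, 0]], [0, [0, 0, 0], [0, 0, 0]], [0, [0, 0, 0.4], [0, 0, 0]], [0, [0, 0, 0.4], [0, 0, 0]], [0, [0, 0, 0.1], [0, 0, 0]], [0, [0, 0, 0], [0, 0, 0]], [0, [0, 0, 0], [0, 0, 0]]]}}

```text
t: 11.38
tool_pos: [0.5409, 0.2963, 0.1745]
tool_rot: [0.88, 3.015, 0.001]
contact_force: [0.5, 0.1, -2.3]
opening: 0.0275
grip_force: 69.7
```

```bash
python3 rel.py
```

```text
t 11.38 stand x,y mm [-7.  -0.3] z 174.5 yawY 57.46 zax [ 1.1e-03  4.0e-04 -1.0e+00] F [ 0.5  0.1 -2.3] open 27.5
```

{"method": "play_rows", "body": {"series": [[0, [0, 0, 0.05], [0, 0, 0]], [0, [0, 0, 0.05], [0, 0, 0]], [0, [0, 0, 0.05], [0, 0, 0]], [0, [0, 0, 0.05], [0, 0, 0]], [0, [0, 0, 0], [0, 0, 0]], [0, [0, 0, 0], [0, 0, 0]]]}}

```text
t: 12.12
tool_pos: [0.5404, 0.2962, 0.1638]
tool_rot: [0.88, 3.016, -0.0]
contact_force: [-0.7, 0.0, -2.5]
opening: 0.0274
grip_force: 69.7
```

{"method": "play_rows", "body": {"series": [[0, [0, 0, 0.04], [0, 0, 0]], [0, [0, 0, 0], [0, 0, 0]]]}}

```text
t: 12.38
tool_pos: [0.5403, 0.2961, 0.1616]
tool_rot: [-0.88, -3.016, 0.0]
contact_force: [0.1, -0.5, -2.1]
opening: 0.0278
grip_force: 69.7
```

{"method": "play_rows", "body": {"series": [[0, [0, 0, 0.02], [0, 0, 0]], [0, [0, 0, 0], [0, 0, 0]]]}}

```text
t: 12.62
tool_pos: [0.5403, 0.2962, 0.1607]
tool_rot: [-0.88, -3.016, 0.0]
contact_force: [0.0, -0.7, -1.8]
opening: 0.028
grip_force: 69.7
```

{"method": "play_rows", "body": {"series": [[0, [0, 0, 0.02], [0, 0, 0]], [0, [0, 0, 0], [0, 0, 0]]]}}

```text
t: 12.88
tool_pos: [0.5404, 0.2961, 0.1597]
tool_rot: [-0.88, -3.016, 0.0]
contact_force: [1.0, -0.0, -2.2]
opening: 0.0278
grip_force: 69.7
```

{"method": "play_rows", "body": {"series": [[0, [0, 0, 0.02], [0, 0, 0]], [0, [0, 0, 0], [0, 0, 0]]]}}

```text
t: 13.12
tool_pos: [0.5406, 0.2963, 0.1593]
tool_rot: [0.88, 3.015, 0.001]
contact_force: [-1.4, 0.4, 0.5]
opening: 0.0277
grip_force: 69.8
```

{"method": "play_rows", "body": {"series": [[0, [0, 0, 0.01], [0, 0, 0]], [0, [0, 0, 0], [0, 0, 0]]]}}

```text
t: 13.38
tool_pos: [0.5406, 0.2963, 0.1591]
tool_rot: [0.88, 3.015, 0.001]
contact_force: [-2.3, -0.4, 3.8]
opening: 0.0283
grip_force: 69.9
```

{"method": "play_rows", "body": {"series": [[0, [0, 0, -0.008], [0, 0, 0]], [0, [0, 0, 0], [0, 0, 0]], [0.36, [0, 0, 0], [0, 0, 0]], [0.4, [0, 0, 0], [0, 0, 0]], [0.55, [0, 0, 0], [0, 0, 0]], [0.55, [0, 0, 0], [0, 0, 0]], [0.55, [0, 0, 0], [0, 0, 0]]], "force": 20}}

```text
t: 14.25
tool_pos: [0.5404, 0.2962, 0.1586]
tool_rot: [-0.88, -3.016, 0.0]
contact_force: [-0.0, 0.5, -0.3]
opening: 0.0471
grip_force: 0.0
```

{"method": "play_rows", "body": {"series": [[0.55, [0, 0, -0.1], [0, 0, 0]], [0.55, [0, 0, -0.4], [0, 0, 0]], [0.55, [0, 0, -1], [0, 0, 0]], [0.55, [0, 0, -1], [0, 0, 0]], [0.55, [0, 0, -0.8], [0, 0, 0]], [0.8, [0, 0.8, 0], [0, 0, 0]], [0.8, [0, 0, 0], [0, 0, 0]], [0.8, [0, 0, 0], [0, 0, 0]]]}}

```text
t: 15.25
tool_pos: [0.5617, 0.3297, 0.3241]
tool_rot: [0.88, 3.016, -0.001]
contact_force: [-0.4, 0.6, 0.8]
opening: 0.0684
grip_force: 0.0
```

```bash
python3 rel.py; python3 snap.py h1; python3 -c "
import cv2,numpy as np
from station import imaging
s=imaging.get_image('scene')['color'][100:200,260:380]
cv2.imwrite('pics/h1v.png',np.hstack([cv2.resize(cv2.imread('pics/h1.png')[100:260,100:340],(432,288),interpolation=2),cv2.resize(s,(346,288),interpolation=2)]))"
```

```text
t 15.25 stand x,y mm [ -6.6 -39.6] z 324.1 yawY 57.48 zax [-1.e-04 -3.e-04 -1.e+00] F [-0.4  0.6  0.8] open 68.4
15.25 [0.5617 0.3297 0.3241] ydir 57.47923439906779 zax [-0.0001 -0.0003 -1.    ] [-0.4011  0.638   0.8329] 0.06840024785941352
```

View pics/h1v.png

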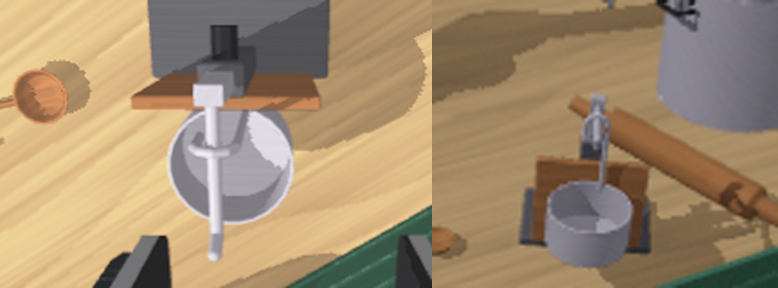

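The left panel shows the large dipper hanging on the bar, with its crook at about (215,148) and its rim centred near (230,164). I'll check where it sits in the stand frame.

```bash
cat > st.py <<'E'
from h import *
F=np.array([.5348,.2998]);a=np.radians(147.5);X=np.array([np.cos(a),np.sin(a)]);Y=np.array([-X[1],X[0]])
def st(w,uv,z):
    v=plane(ray(w,uv,w['T']),z)[:2]-F;return np.round([v@X*1e3,v@Y*1e3],1)
E
python3 - <<'E'
from st import *
w=pickle.load(open('h1.pkl','rb'));f=lambda u,v:(100+u/1.8,100+v/1.8)
print('crook',st(w,f(215,148),.201),'L',st(w,f(190,147),.190),'R',st(w,f(238,151),.190),'tip',st(w,f(214,257),.21))
for n,p in(('rimC',(230,164)),('l',(168,164)),('r',(293,164)),('b',(230,222)),('t',(230,106))):print(n,st(w,f(*p),.107))
E
```

```text
crook [-8.2 -2.3] L [-10.7  13.6] R [-13.1 -13.9] tip [-70.2  -0.4]
rimC [-47.4   0.1]
l [-47.5  46.8]
r [-47.4 -47.3]
b [-95.    1.5]
t [-3.2 -1.2]
```

{"method": "play_rows", "body": {"series": [[0.8, [0, -1, 0], [0, 0, -0.6]], [0.8, [0, -1, 0], [0, 0, -0.6]], [0.8, [-0.57, -0.9, 0], [0, 0, 0]], [0.8, [-0.57, -0.9, 0], [0, 0, 0]], [0.8, [-0.57, -0.9, 0], [0, 0, 0]], [0.8, [-0.57, -0.9, 0], [0, 0, 0]], [0.8, [-0.57, -0.9, 0], [0, 0, 0]], [0.8, [-0.57, -0.9, 0], [0, 0, 0]]]}}

```text
t: 16.35
tool_pos: [0.5634, -0.0738, 0.3239]
tool_rot: [0.625, 3.078, -0.0]
contact_force: [1.9, 0.1, 0.0]
opening: 0.0683
grip_force: 0.0
```

{"method": "play_rows", "body": {"series": [[0.8, [-0.57, -0.9, 0], [0, 0, 0]], [0.8, [-0.57, -0.9, 0], [0, 0, 0]], [0.8, [0, 0, 0.8], [0, 0, 0]], [0.8, [0, 0, 0.8], [0, 0, 0]], [0.8, [0, 0, 0], [0, 0, 0]], [0.8, [0, 0, 0], [0, 0, 0]]]}}

```text
t: 17.1
tool_pos: [0.5818, -0.1771, 0.2455]
tool_rot: [0.624, 3.077, -0.001]
contact_force: [-0.1, 0.5, 0.5]
opening: 0.0685
grip_force: 0.0
```

```bash
python3 snap.py m1
python3 - <<'E'
from h import *
w=pickle.load(open('m1.pkl','rb'));hsv=cv2.cvtColor(w['color'],cv2.COLOR_BGR2HSV)
# where the mid rim/crook should project
M=np.linalg.inv(w['T']);K=np.array([[w['fx'],0,w['cx']],[0,w['fy'],w['cy']],[0,0,1]])
def pr(p): return cv2.projectPoints(np.array([p],float),cv2.Rodrigues(M[:3,:3])[0],M[:3,3],K,w['D'])[0].ravel()
print('rim',pr((.6032,-.186,.046)),'crook',pr((.5758,-.1746,.131)))
m=((hsv[...,1]<60)&(hsv[...,2]>60)).astype(np.uint8);n,l,s,c=cv2.connectedComponentsWithStats(m)
for i in range(1,n):
    if s[i,4]>150: print(s[i],c[i])
E
```

```text
17.1 [ 0.5818 -0.1771  0.2455] ydir 67.06572624069031 zax [ 0.0019 -0.0009 -1.    ] [-0.093   0.5011  0.4883] 0.06845576005365892
rim [257.18898356 181.82358212] crook [257.09567513 176.31315955]
[ 268    0   33   40 1092] [283.52289377  18.16575092]
[ 230  151   56   58 2489] [257.4475693  179.79027722]
[ 428  157   84   99 5658] [475.83863556 197.72393072]
[ 117  194   62   60 2616] [148.22362385 223.88799694]
[157 231  31  45 489] [171.09406953 252.65848671]
[327 231  32  45 479] [342.87682672 252.54697286]
[   0  233   54  120 3308] [ 17.59794438 296.24939541]
[ 184  293   97   39 2305] [229.55965293 310.729718  ]
[ 88 368  49  16 426] [115.88028169 377.4084507 ]
```

{"method": "play_rows", "body": {"series": [[0.8, [0.05, 0, 0.77], [0, 0, 0]], [0.8, [0, 0, 0.77], [0, 0, 0]], [0.8, [0, 0, 0.77], [0, 0, 0]], [0.8, [0, 0, 0.77], [0, 0, 0]], [0.8, [0, 0, 0], [0, 0, 0]], [0.6, [0, 0, 0], [0, 0, 0]], [0.6, [0, 0, 0], [0, 0, 0]]]}}

```text
t: 18.02
tool_pos: [0.5811, -0.1767, 0.093]
tool_rot: [0.623, 3.074, -0.002]
contact_force: [0.5, 0.5, 0.1]
opening: 0.0515
grip_force: 0.0
```

```bash
python3 snap.py m2;  python3 -c "
import cv2
cv2.imwrite('pics/m2v.png',cv2.resize(cv2.imread('pics/m2.png')[150:350,126:386],(780,600)))"
```

```text
18.025 [ 0.5811 -0.1767  0.093 ] ydir 67.07962198239242 zax [ 0.0048 -0.0021 -1.    ] [0.4977 0.5419 0.1195] 0.05153332721753697
```

{"method": "play_rows", "body": {"series": [[0.5, [0, 0, 0.03], [0, 0, 0]], [0, [0, 0, 0], [0, 0, 0]], [0, [0, 0, 0], [0, 0, 0]], [0, [0, 0, 0], [0, 0, 0]], [0, [0, 0, 0], [0, 0, 0]]], "force": 70}}

```text
t: 18.7
tool_pos: [0.5796, -0.1757, 0.0887]
tool_rot: [0.624, 3.078, 0.001]
contact_force: [-0.5, 2.1, 4.9]
opening: 0.0276
grip_force: 68.7
```

```bash
python3 snap.py m3
python3 - <<'E'
from h import *
# bend column profile: compare the held crook against the large-dipper picture g2 along the centre columns
for n in('g2','m3'):
    im=pickle.load(open(n+'.pkl','rb'))['color'];print(n,[tuple(im[v,251:262].mean(0).astype(int)) for v in range(256,322,3)])
E
```

```text
18.7 [ 0.5796 -0.1757  0.0887] ydir 67.07519310479829 zax [ 0.0008  0.0004 -1.    ] [-0.4913  2.0937  4.858 ] 0.02757319101809862
g2 [(np.int64(145), np.int64(137), np.int64(140)), (np.int64(147), np.int64(140), np.int64(144)), (np.int64(144), np.int64(136), np.int64(140)), (np.int64(145), np.int64(137), np.int64(141)), (np.int64(147), np.int64(139), np.int64(143)), (np.int64(145), np.int64(138), np.int64(142)), (np.int64(121), np.int64(114), np.int64(118)), (np.int64(107), np.int64(101), np.int64(105)), (np.int64(109), np.int64(103), np.int64(106)), (np.int64(104), np.int64(99), np.int64(101)), (np.int64(116), np.int64(111), np.int64(113)), (np.int64(127), np.int64(121), np.int64(124)), (np.int64(136), np.int64(129), np.int64(132)), (np.int64(138), np.int64(131), np.int64(134)), (np.int64(127), np.int64(120), np.int64(124)), (np.int64(125), np.int64(118), np.int64(122)), (np.int64(127), np.int64(120), np.int64(124)), (np.int64(127), np.int64(120), np.int64(123)), (np.int64(162), np.int64(174), np.int64(193)), (np.int64(97), np.int64(134), np.int64(163)), (np.int64(86), np.int64(119)
[... 401 characters left out ...]
int64(130), np.int64(124), np.int64(127)), (np.int64(142), np.int64(134), np.int64(138)), (np.int64(145), np.int64(137), np.int64(141)), (np.int64(142), np.int64(134), np.int64(138)), (np.int64(113), np.int64(154), np.int64(186)), (np.int64(112), np.int64(158), np.int64(193)), (np.int64(112), np.int64(157), np.int64(192)), (np.int64(110), np.int64(153), np.int64(188)), (np.int64(110), np.int64(154), np.int64(188)), (np.int64(114), np.int64(160), np.int64(195)), (np.int64(113), np.int64(158), np.int64(193)), (np.int64(114), np.int64(160), np.int64(195)), (np.int64(113), np.int64(158), np.int64(193)), (np.int64(111), np.int64(156), np.int64(191)), (np.int64(114), np.int64(159), np.int64(195))]
```

{"method": "play_rows", "body": {"series": [[0, [0, 0, -0.3], [0, 0, 0]], [0, [0, 0, -0.8], [0, 0, 0]], [0, [0, 0, -1], [0, 0, 0]], [0, [0, 0, -1], [0, 0, 0]], [0, [0, 0, -1], [0, 0, 0]], [0, [0, 0, -0.5], [0, 0, 0]], [0, [0, 0.6, 0], [0, 0, 0.6]], [0, [0, 1, 0], [0, 0, 0.6]]]}}

```text
t: 19.75
tool_pos: [0.614, -0.105, 0.3191]
tool_rot: [0.889, 3.012, -0.002]
contact_force: [0.4, -0.5, -1.1]
opening: 0.0275
grip_force: 69.1
```

{"method": "play_rows", "body": {"series": [[0, [0.5, 0.85, 0], [0, 0, 0]], [0, [0.5, 0.85, 0], [0, 0, 0]], [0, [0.5, 0.85, 0], [0, 0, 0]], [0, [0.5, 0.85, 0], [0, 0, 0]], [0, [0.5, 0.85, 0], [0, 0, 0]], [0, [0.5, 0.85, 0], [0, 0, 0]], [0, [0.5, 0.85, 0], [0, 0, 0]], [0, [0, 0, 0], [0, 0, 0]]]}}

```text
t: 20.75
tool_pos: [0.6259, 0.2435, 0.3176]
tool_rot: [-0.874, -3.017, 0.001]
contact_force: [0.1, -1.0, -1.7]
opening: 0.0278
grip_force: 69.6
```

{"method": "play_rows", "body": {"series": [[0, [0, 0, 0], [0, 0, 0]]]}}

```text
t: 20.88
tool_pos: [0.6265, 0.2403, 0.3179]
tool_rot: [-0.88, -3.016, 0.002]
contact_force: [-0.8, 0.6, -1.3]
opening: 0.0278
grip_force: 69.6
```

```bash
python3 rel.py
```

```text
t 20.88 stand x,y mm [-109.3    0.9] z 317.9 yawY 57.47 zax [-5.0e-04 -1.3e-03 -1.0e+00] F [-0.8  0.6 -1.3] open 27.8
```

{"method": "play_rows", "body": {"series": [[0, [0, 0.02, 0.72], [0, 0, 0]], [0, [0, 0, 0.72], [0, 0, 0]], [0, [0, 0, 0.72], [0, 0, 0]], [0, [0.3, 0, 0], [0, 0, 0]], [0, [0.5, 0, 0], [0, 0, 0]], [0, [0.5, 0, 0], [0, 0, 0]], [0, [0, 0, 0], [0, 0, 0]], [0, [0, 0, 0], [0, 0, 0]]]}}

```text
t: 21.88
tool_pos: [0.5723, 0.2773, 0.2116]
tool_rot: [0.878, 3.014, 0.002]
contact_force: [0.4, -0.3, -1.6]
opening: 0.028
grip_force: 69.5
```

```bash
python3 rel.py
```

```text
t 21.88 stand x,y mm [-43.7  -1.2] z 211.6 yawY 57.53 zax [ 2.3e-03  4.0e-04 -1.0e+00] F [ 0.4 -0.3 -1.6] open 28.0
```

{"method": "play_rows", "body": {"series": [[0, [0.33, -0.01, 0], [0, 0, 0]], [0, [0, 0, 0], [0, 0, 0]], [0, [0, 0, 0.2], [0, 0, 0]], [0, [0, 0, 0.2], [0, 0, 0]], [0, [0, 0, 0], [0, 0, 0]], [0, [0, 0, 0], [0, 0, 0]]]}}

```text
t: 22.62
tool_pos: [0.5582, 0.285, 0.1899]
tool_rot: [-0.88, -3.015, 0.0]
contact_force: [0.5, -0.6, -1.6]
opening: 0.0278
grip_force: 69.5
```

```bash
python3 rel.py
```

```text
t 22.62 stand x,y mm [-27.7  -0.1] z 189.9 yawY 57.46 zax [-3.e-04 -2.e-04 -1.e+00] F [ 0.5 -0.6 -1.6] open 27.8
```

{"method": "play_rows", "body": {"series": [[0, [0.01, 0, 0.12], [0, 0, 0]], [0, [0, 0, 0.12], [0, 0, 0]], [0, [0, 0, 0.12], [0, 0, 0]], [0, [0, 0, 0.1], [0, 0, 0]], [0, [0, 0, 0.06], [0, 0, 0]], [0, [0, 0, 0], [0, 0, 0]], [0, [0, 0, 0], [0, 0, 0]]]}}

```text
t: 23.5
tool_pos: [0.5579, 0.2855, 0.1645]
tool_rot: [0.88, 3.015, 0.0]
contact_force: [0.3, -0.1, -1.4]
opening: 0.0282
grip_force: 69.5
```

{"method": "play_rows", "body": {"series": [[0, [0, 0, 0.04], [0, 0, 0]], [0, [0, 0, 0], [0, 0, 0]]]}}

```text
t: 23.75
tool_pos: [0.5576, 0.2854, 0.1621]
tool_rot: [-0.88, -3.016, 0.0]
contact_force: [0.1, 0.5, -0.5]
opening: 0.0279
grip_force: 69.5
```

```bash
python3 rel.py
```

```text
t 23.75 stand x,y mm [-27.   -0.1] z 162.1 yawY 57.47 zax [-2.e-04 -1.e-04 -1.e+00] F [ 0.1  0.5 -0.5] open 27.9
```

{"method": "play_rows", "body": {"series": [[0, [0, 0, 0.02], [0, 0, 0]], [0, [0, 0, 0], [0, 0, 0]]]}}

```text
t: 24.0
tool_pos: [0.5577, 0.2854, 0.1611]
tool_rot: [-0.88, -3.016, 0.0]
contact_force: [-0.3, 0.3, -2.0]
opening: 0.0279
grip_force: 69.5
```

{"method": "play_rows", "body": {"series": [[0, [0, 0, 0.02], [0, 0, 0]], [0, [0, 0, 0], [0, 0, 0]]]}}

```text
t: 24.25
tool_pos: [0.5576, 0.2854, 0.1601]
tool_rot: [-0.88, -3.016, 0.0]
contact_force: [-0.6, -0.4, -0.7]
opening: 0.0278
grip_force: 69.5
```

{"method": "play_rows", "body": {"series": [[0, [0, 0, 0.02], [0, 0, 0]], [0, [0, 0, 0], [0, 0, 0]]]}}

```text
t: 24.5
tool_pos: [0.5576, 0.2854, 0.1591]
tool_rot: [-0.88, -3.016, 0.0]
contact_force: [1.0, -0.4, -1.3]
opening: 0.028
grip_force: 69.5
```

{"method": "play_rows", "body": {"series": [[0, [0, 0, 0.015], [0, 0, 0]], [0, [0, 0, 0], [0, 0, 0]]]}}

```text
t: 24.75
tool_pos: [0.5577, 0.2854, 0.1584]
tool_rot: [-0.88, -3.016, 0.0]
contact_force: [-1.0, -0.7, -1.5]
opening: 0.028
grip_force: 69.5
```

{"method": "play_rows", "body": {"series": [[0, [0, 0, 0.01], [0, 0, 0]], [0, [0, 0, 0], [0, 0, 0]]]}}

```text
t: 25.0
tool_pos: [0.5578, 0.2855, 0.1581]
tool_rot: [0.88, 3.016, 0.0]
contact_force: [-0.0, 0.1, -0.2]
opening: 0.0279
grip_force: 69.5
```

{"method": "play_rows", "body": {"series": [[0, [0, 0, 0.01], [0, 0, 0]], [0, [0, 0, 0], [0, 0, 0]]]}}

```text
t: 25.25
tool_pos: [0.5579, 0.2855, 0.158]
tool_rot: [0.88, 3.015, 0.001]
contact_force: [-1.7, 0.5, 2.6]
opening: 0.0283
grip_force: 69.5
```

{"method": "play_rows", "body": {"series": [[0, [0, 0, -0.004], [0, 0, 0]], [0, [0, 0, 0], [0, 0, 0]], [0.36, [0, 0, 0], [0, 0, 0]], [0.4, [0, 0, 0], [0, 0, 0]], [0.55, [0, 0, 0], [0, 0, 0]], [0.55, [0, 0, 0], [0, 0, 0]], [0.55, [0, 0, 0], [0, 0, 0]]], "force": 20}}

```text
t: 26.12
tool_pos: [0.5577, 0.2854, 0.1576]
tool_rot: [-0.88, -3.016, 0.0]
contact_force: [0.2, 0.2, -0.5]
opening: 0.0468
grip_force: 0.0
```

{"method": "play_rows", "body": {"series": [[0.55, [0, 0, -0.1], [0, 0, 0]], [0.55, [0, 0, -0.4], [0, 0, 0]], [0.55, [0, 0, -1], [0, 0, 0]], [0.55, [0, 0, -1], [0, 0, 0]], [0.55, [0, 0, -0.8], [0, 0, 0]], [0.8, [-0.2, 0.8, 0], [0, 0, 0]], [0.8, [0, 0, 0], [0, 0, 0]], [0.8, [0, 0, 0], [0, 0, 0]]]}}

```text
t: 27.12
tool_pos: [0.5874, 0.3136, 0.323]
tool_rot: [-0.88, -3.016, 0.001]
contact_force: [0.4, -0.6, 0.8]
opening: 0.0684
grip_force: 0.0
```

```bash
python3 rel.py; python3 snap.py h2
python3 - <<'E'
from st import *
w=pickle.load(open('h2.pkl','rb'));im=w['color']
M=np.linalg.inv(w['T']);K=np.array([[w['fx'],0,w['cx']],[0,w['fy'],w['cy']],[0,0,1]])
def pr(sx,sy,z):
    p=np.r_[F+X*sx+Y*sy,z];return cv2.projectPoints(np.array([p]),cv2.Rodrigues(M[:3,:3])[0],M[:3,3],K,w['D'])[0].ravel()
# crook legs show beside the bar: list edges across the bar in 3 mm steps of stand x
g=cv2.cvtColor(im,cv2.COLOR_BGR2GRAY)
for s in range(0,-100,-3):
    row=[int(g[tuple(np.round(pr(s/1e3,y/1e3,.195)).astype(int)[::-1])]) for y in(-16,-13,-10,-7,0,7,10,13,16)];print(s,row)
E
```

```text
t 27.12 stand x,y mm [-36.9 -39.9] z 323.0 yawY 57.48 zax [-3.e-04 -3.e-04 -1.e+00] F [ 0.4 -0.6  0.8] open 68.4
27.125 [0.5874 0.3136 0.323 ] ydir 57.47750586255761 zax [-0.0003 -0.0003 -1.    ] [ 0.4496 -0.6119  0.7701] 0.06842240046208982
0 [123, 215, 218, 218, 221, 143, 166, 218, 205]
-3 [128, 123, 163, 166, 222, 124, 151, 139, 216]
-6 [129, 136, 139, 161, 216, 128, 128, 160, 146]
-9 [126, 147, 148, 179, 177, 212, 211, 221, 124]
-12 [127, 163, 147, 193, 199, 228, 202, 160, 164]
-15 [129, 151, 165, 165, 218, 130, 137, 125, 208]
-18 [131, 128, 165, 163, 219, 133, 126, 135, 135]
-21 [136, 130, 147, 164, 188, 142, 150, 203, 126]
-24 [153, 151, 152, 157, 151, 212, 218, 189, 127]
-27 [163, 151, 146, 204, 207, 223, 164, 128, 143]
-30 [164, 165, 166, 162, 224, 131, 129, 128, 195]
-33 [164, 166, 166, 163, 225, 130, 129, 129, 207]
-36 [154, 159, 159, 134, 217, 131, 130, 129, 203]
-39 [128, 129, 128, 129, 217, 130, 131, 207, 126]
-42 [127, 128, 127, 128, 217, 131, 205, 127, 126]
-45 [128, 128, 127, 128, 218, 213, 127, 126, 125]
-48 [214, 173, 155, 155, 219, 129, 127, 127, 129]
-51 [125, 125, 125, 125, 221, 127, 126, 129, 221]
-54 [125, 124, 124, 123, 221, 127, 126, 162, 216]
-57 [126, 125, 125, 125, 223, 129, 211, 202, 191]
-60 [124, 124, 124, 124, 225, 210, 208, 208, 208]
-63 [199, 219, 220, 221, 150, 194, 198, 206, 208]
-66 [189, 183, 191, 193, 150, 190, 194, 196, 205]
-69 [179, 189, 186, 184, 149, 197, 189, 191, 193]
-72 [179, 178, 178, 187, 151, 191, 194, 196, 189]
-75 [189, 178, 178, 178, 169, 190, 191, 193, 198]
-78 [192, 192, 192, 184, 175, 187, 190, 189, 191]
-81 [187, 192, 192, 193, 178, 185, 189, 187, 189]
-84 [189, 186, 190, 191, 190, 176, 184, 190, 186]
-87 [191, 190, 188, 186, 191, 185, 183, 176, 187]
-90 [190, 190, 190, 187, 187, 192, 191, 191, 184]
-93 [186, 189, 190, 190, 185, 191, 191, 192, 192]
-96 [188, 188, 185, 188, 188, 185, 190, 191, 191]
-99 [187, 187, 187, 185, 190, 185, 185, 187, 191]
```

Run:
```python
from st import *
w=pickle.load(open('h2.pkl','rb'));g=cv2.cvtColor(w['color'],cv2.COLOR_BGR2GRAY)
M=np.linalg.inv(w['T']);K=np.array([[w['fx'],0,w['cx']],[0,w['fy'],w['cy']],[0,0,1]])
def pr(sx,sy,z):
    p=np.r_[F+X*sx/1e3+Y*sy/1e3,z];return cv2.projectPoints(np.array([p]),cv2.Rodrigues(M[:3,:3])[0],M[:3,3],K,w['D'])[0].ravel()
S=lambda sx,sy,z:int(g[tuple(np.round(pr(sx,sy,z)).astype(int)[::-1])])
z=.115
for y in(-25,-15,15,25):print('y',y,[(s,S(s,y,z)) for s in range(0,-104,-4)])
for s in(-40,-48,-55):print('x',s,[(y,S(s,y,z)) for y in range(-56,57,4)])
```

```text
y -25 [(0, 143), (-4, 126), (-8, 141), (-12, 133), (-16, 130), (-20, 137), (-24, 227), (-28, 225), (-32, 224), (-36, 224), (-40, 164), (-44, 164), (-48, 141), (-52, 154), (-56, 171), (-60, 196), (-64, 199), (-68, 161), (-72, 126), (-76, 126), (-80, 143), (-84, 195), (-88, 185), (-92, 181), (-96, 180), (-100, 184)]
y -15 [(0, 151), (-4, 141), (-8, 130), (-12, 128), (-16, 130), (-20, 170), (-24, 176), (-28, 165), (-32, 165), (-36, 164), (-40, 163), (-44, 163), (-48, 162), (-52, 163), (-56, 133), (-60, 128), (-64, 129), (-68, 138), (-72, 212), (-76, 126), (-80, 125), (-84, 126), (-88, 158), (-92, 198), (-96, 181), (-100, 181)]
y 15 [(0, 234), (-4, 232), (-8, 232), (-12, 222), (-16, 237), (-20, 150), (-24, 223), (-28, 225), (-32, 235), (-36, 233), (-40, 141), (-44, 204), (-48, 229), (-52, 239), (-56, 240), (-60, 238), (-64, 236), (-68, 234), (-72, 229), (-76, 240), (-80, 240), (-84, 240), (-88, 240), (-92, 200), (-96, 172), (-100, 163)]
y 25 [(0, 146), (-4, 199), (-8, 193), (-12, 166), (-16, 128), (-20, 155), (-24, 222), (-28, 140), (-32, 135), (-36, 132), (-40, 175), (-44, 231), (-48, 1
[... 466 characters left out ...]
8, 194), (52, 191), (56, 197)]
x -48 [(-56, 190), (-52, 194), (-48, 203), (-44, 117), (-40, 224), (-36, 187), (-32, 202), (-28, 175), (-24, 156), (-20, 164), (-16, 164), (-12, 165), (-8, 162), (-4, 159), (0, 162), (4, 199), (8, 200), (12, 203), (16, 227), (20, 199), (24, 132), (28, 128), (32, 129), (36, 128), (40, 127), (44, 215), (48, 206), (52, 194), (56, 195)]
x -55 [(-56, 202), (-52, 184), (-48, 187), (-44, 208), (-40, 161), (-36, 168), (-32, 168), (-28, 212), (-24, 166), (-20, 125), (-16, 125), (-12, 154), (-8, 163), (-4, 166), (0, 166), (4, 157), (8, 167), (12, 225), (16, 202), (20, 131), (24, 130), (28, 129), (32, 219), (36, 126), (40, 128), (44, 217), (48, 211), (52, 214), (56, 212)]
```

{"method": "play_rows", "body": {"series": [[0.8, [0, -1, 0], [0, 0, -0.72]], [0.8, [0, -1, 0], [0, 0, -0.72]], [0.8, [-0.04, -0.93, 0], [0, 0, 0]], [0.8, [-0.04, -0.93, 0], [0, 0, 0]], [0.8, [-0.04, -0.93, 0], [0, 0, 0]], [0.8, [-0.04, -0.93, 0], [0, 0, 0]], [0.8, [-0.04, -0.93, 0], [0, 0, 0]], [0.8, [-0.04, -0.93, 0], [0, 0, 0]]]}}

```text
t: 28.18
tool_pos: [0.4479, -0.0391, 0.3228]
tool_rot: [0.573, 3.088, -0.0]
contact_force: [-0.1, -0.8, 0.0]
opening: 0.0685
grip_force: 0.0
```

{"method": "play_rows", "body": {"series": [[0.8, [-0.04, -0.93, 0], [0, 0, 0]], [0.8, [0, 0, 0.8], [0, 0, 0]], [0.8, [0, 0, 0.8], [0, 0, 0]], [0.8, [0, 0, 0], [0, 0, 0]], [0.8, [0, 0, 0], [0, 0, 0]]]}}

```text
t: 28.8
tool_pos: [0.4349, -0.082, 0.2444]
tool_rot: [0.572, 3.087, -0.001]
contact_force: [-0.1, 0.3, -0.4]
opening: 0.0683
grip_force: 0.0
```

```bash
python3 snap.py n1
python3 - <<'E'
from h import *
w=pickle.load(open('n1.pkl','rb'));hsv=cv2.cvtColor(w['color'],cv2.COLOR_BGR2HSV);T=w['T']
m=((hsv[...,1]<75)&(hsv[...,2]>60)).astype(np.uint8)
n,l,s,c=cv2.connectedComponentsWithStats(m)
for i in range(1,n):
    if s[i,4]>100: print(s[i],c[i])
M=np.linalg.inv(T);K=np.array([[w['fx'],0,w['cx']],[0,w['fy'],w['cy']],[0,0,1]])
pr=lambda p:cv2.projectPoints(np.array([p],float),cv2.Rodrigues(M[:3,:3])[0],M[:3,3],K,w['D'])[0].ravel()
print('rim',pr((.4397,-.0848,.04)),'crook',pr((.430,-.082,.117)))
x,y=np.round(pr((.43,-.082,.117))).astype(int)
for v in range(y-24,y+26,2):print(v,''.join('#' if q else '.' for q in m[v,x-35:x+36]))
E
```

```text
28.8 [ 0.4349 -0.082   0.2444] ydir 68.994110987803 zax [ 0.002  -0.0008 -1.    ] [-0.0966  0.2569 -0.3935] 0.06827070918167041
[497  60  15  56 435] [506.54022989  92.37471264]
[151  96  52  49 938] [174.50959488 119.96801706]
[242 149  30  32 752] [256.67021277 165.36835106]
[157 231  31  45 478] [171.0292887  252.51882845]
[327 231  32  45 477] [342.81341719 252.41509434]
[391 268 108  72 669] [435.07025411 288.29297459]
[  0 317  17  37 319] [  5.18495298 335.92163009]
[113 330  30  24 498] [128.71686747 342.48594378]
rim [256.37641891 167.39490821] crook [255.3660447  174.87571135]
151 ..............................###############..........................
153 ............................###################........................
155 ..........................######################.......................
157 .........................########################......................
159 ........................##########################.....................
161 ........................###########################....................
163 .......................#######################
[... 693 characters left out ...]
................
183 .......................................................................
185 .......................................................................
187 .......................................................................
189 .......................................................................
191 .......................................................................
193 .......................................................................
195 .......................................................................
197 .......................................................................
199 .......................................................................
```

{"method": "play_rows", "body": {"series": [[0.8, [0.02, -0.03, 0.84], [0, 0, 0]], [0.8, [0, 0, 0.84], [0, 0, 0]], [0.8, [0, 0, 0.84], [0, 0, 0]], [0.8, [0, 0, 0.84], [0, 0, 0]], [0.8, [0, 0, 0], [0, 0, 0]], [0.6, [0, 0, 0], [0, 0, 0]], [0.6, [0, 0, 0], [0, 0, 0]]]}}

```text
t: 29.72
tool_pos: [0.4353, -0.0837, 0.0777]
tool_rot: [0.572, 3.084, -0.001]
contact_force: [0.2, 0.1, -0.8]
opening: 0.0511
grip_force: 0.0
```

{"method": "play_rows", "body": {"series": [[0.5, [0, 0, 0], [0, 0, 0]], [0, [0, 0, 0], [0, 0, 0]], [0, [0, 0, 0], [0, 0, 0]], [0, [0, 0, 0], [0, 0, 0]], [0, [0, 0, 0], [0, 0, 0]]], "force": 70}}

```text
t: 30.35
tool_pos: [0.434, -0.0829, 0.0759]
tool_rot: [0.572, 3.087, 0.001]
contact_force: [-0.1, 1.8, 5.8]
opening: 0.0276
grip_force: 68.5
```

```bash
python3 snap.py n2
```

```text
30.35 [ 0.434  -0.0829  0.0759] ydir 68.98918624251 zax [ 0.0019  0.0002 -1.    ] [-0.1254  1.8282  5.767 ] 0.0275799298818202
```

{"method": "play_rows", "body": {"series": [[0, [0, 0, -0.3], [0, 0, 0]], [0, [0, 0, -0.8], [0, 0, 0]], [0, [0, 0, -1], [0, 0, 0]], [0, [0, 0, -1], [0, 0, 0]], [0, [0, 0, -1], [0, 0, 0]], [0, [0, 0, -0.8], [0, 0, 0]], [0, [0, 0.6, 0], [0, 0, 0.72]], [0, [0, 1, 0], [0, 0, 0.72]]]}}

```text
t: 31.4
tool_pos: [0.4666, -0.0105, 0.3213]
tool_rot: [0.889, 3.01, -0.001]
contact_force: [-0.2, 0.5, -0.4]
opening: 0.0278
grip_force: 69.1
```

{"method": "play_rows", "body": {"series": [[0, [0, 0.99, 0], [0, 0, 0]], [0, [0, 0.99, 0], [0, 0, 0]], [0, [0, 0.99, 0], [0, 0, 0]], [0, [0, 0.99, 0], [0, 0, 0]], [0, [0, 0.99, 0], [0, 0, 0]], [0, [0, 0.99, 0], [0, 0, 0]], [0, [0, 0, 0], [0, 0, 0]], [0, [0, 0, 0], [0, 0, 0]]]}}

```text
t: 32.4
tool_pos: [0.6258, 0.2397, 0.3196]
tool_rot: [-0.88, -3.015, 0.002]
contact_force: [-0.2, -0.7, -0.6]
opening: 0.0278
grip_force: 69.2
```

```bash
python3 rel.py
```

```text
t 32.4 stand x,y mm [-109.1    1.7] z 319.6 yawY 57.47 zax [-7.e-04 -8.e-04 -1.e+00] F [-0.2 -0.7 -0.6] open 27.8
```

{"method": "play_rows", "body": {"series": [[0, [0, 0.02, 0.76], [0, 0, 0]], [0, [0, 0, 0.76], [0, 0, 0]], [0, [0, 0, 0.76], [0, 0, 0]], [0, [0.3, 0, 0], [0, 0, 0]], [0, [0.4, 0, 0], [0, 0, 0]], [0, [0.4, 0, 0], [0, 0, 0]], [0, [0.2, 0, 0], [0, 0, 0]], [0, [0, 0, 0], [0, 0, 0]]]}}

```text
t: 33.4
tool_pos: [0.5714, 0.2767, 0.2068]
tool_rot: [0.877, 3.015, 0.001]
contact_force: [0.2, 1.4, -0.3]
opening: 0.0278
grip_force: 69.2
```

{"method": "play_rows", "body": {"series": [[0, [0, 0, 0], [0, 0, 0]]]}}

```text
t: 33.52
tool_pos: [0.5722, 0.2759, 0.206]
tool_rot: [0.88, 3.015, 0.0]
contact_force: [1.0, 0.6, 0.1]
opening: 0.0278
grip_force: 69.2
```

```bash
python3 rel.py
```

```text
t 33.52 stand x,y mm [-44.3   0.1] z 206.0 yawY 57.47 zax [ 7.e-04 -0.e+00 -1.e+00] F [1.  0.6 0.1] open 27.8
```

{"method": "play_rows", "body": {"series": [[0, [0.03, 0, 0.1], [0, 0, 0]], [0, [0, 0, 0.2], [0, 0, 0]], [0, [0, 0, 0.2], [0, 0, 0]], [0, [0, 0, 0], [0, 0, 0]], [0, [0, 0, 0], [0, 0, 0]]]}}

```text
t: 34.15
tool_pos: [0.5706, 0.2767, 0.1805]
tool_rot: [-0.88, -3.016, 0.0]
contact_force: [0.9, -0.2, -1.0]
opening: 0.0279
grip_force: 69.2
```

{"method": "play_rows", "body": {"series": [[0, [0, 0, 0.12], [0, 0, 0]], [0, [0, 0, 0.12], [0, 0, 0]], [0, [0, 0, 0.06], [0, 0, 0]], [0, [0, 0, 0.06], [0, 0, 0]], [0, [0, 0, 0], [0, 0, 0]], [0, [0, 0, 0], [0, 0, 0]]]}}

```text
t: 34.9
tool_pos: [0.5707, 0.2767, 0.1629]
tool_rot: [0.88, 3.016, 0.0]
contact_force: [0.3, -0.3, -0.9]
opening: 0.0279
grip_force: 69.2
```

```bash
python3 rel.py
```

```text
t 34.9 stand x,y mm [-42.7   0.1] z 162.9 yawY 57.47 zax [ 3.e-04  1.e-04 -1.e+00] F [ 0.3 -0.3 -0.9] open 27.9
```

{"method": "play_rows", "body": {"series": [[0, [0, 0, 0.03], [0, 0, 0]], [0, [0, 0, 0.02], [0, 0, 0]], [0, [0, 0, 0], [0, 0, 0]]]}}

```text
t: 35.28
tool_pos: [0.5705, 0.2767, 0.16]
tool_rot: [-0.88, -3.016, 0.0]
contact_force: [0.4, 0.8, -0.3]
opening: 0.0279
grip_force: 69.2
```

{"method": "play_rows", "body": {"series": [[0, [0, 0, 0.015], [0, 0, 0]], [0, [0, 0, 0], [0, 0, 0]]]}}

```text
t: 35.52
tool_pos: [0.5707, 0.2767, 0.1596]
tool_rot: [0.88, 3.016, 0.0]
contact_force: [0.0, -0.8, 0.4]
opening: 0.028
grip_force: 69.2
```

{"method": "play_rows", "body": {"series": [[0, [0, 0, 0.01], [0, 0, 0]], [0, [0, 0, 0], [0, 0, 0]]]}}

```text
t: 35.78
tool_pos: [0.5708, 0.2768, 0.1594]
tool_rot: [0.88, 3.015, 0.001]
contact_force: [0.1, -0.7, 1.5]
opening: 0.028
grip_force: 69.3
```

{"method": "play_rows", "body": {"series": [[0, [0, 0, 0.008], [0, 0, 0]], [0, [0, 0, 0], [0, 0, 0]]]}}

```text
t: 36.02
tool_pos: [0.5709, 0.2768, 0.1593]
tool_rot: [0.88, 3.015, 0.001]
contact_force: [-2.3, -0.5, 4.0]
opening: 0.0282
grip_force: 69.4
```

{"method": "play_rows", "body": {"series": [[0, [0, 0, -0.012], [0, 0, 0]], [0, [0, 0, 0], [0, 0, 0]], [0.36, [0, 0, 0], [0, 0, 0]], [0.4, [0, 0, 0], [0, 0, 0]], [0.55, [0, 0, 0], [0, 0, 0]], [0.55, [0, 0, 0], [0, 0, 0]], [0.55, [0, 0, 0], [0, 0, 0]]], "force": 20}}

```text
t: 36.9
tool_pos: [0.5706, 0.2767, 0.159]
tool_rot: [-0.88, -3.016, 0.0]
contact_force: [-0.4, 0.4, -0.3]
opening: 0.0467
grip_force: 0.0
```

{"method": "play_rows", "body": {"series": [[0.55, [0, 0, -0.1], [0, 0, 0]], [0.55, [0, 0, -0.4], [0, 0, 0]], [0.55, [0, 0, -1], [0, 0, 0]], [0.55, [0, 0, -1], [0, 0, 0]], [0.55, [0, 0, -0.8], [0, 0, 0]], [0.8, [-0.2, 0.8, 0], [0, 0, 0]], [0.8, [0, 0, 0], [0, 0, 0]], [0.8, [0, 0, 0], [0, 0, 0]]]}}

```text
t: 37.9
tool_pos: [0.6002, 0.3048, 0.3245]
tool_rot: [-0.88, -3.016, 0.001]
contact_force: [0.1, -0.6, 0.5]
opening: 0.0684
grip_force: 0.0
```

```bash
python3 rel.py; python3 snap.py h3; python3 -c "
import cv2,numpy as np
from station import imaging
s=imaging.get_image('scene')['color'][100:200,260:380]
cv2.imwrite('pics/h3v.png',np.hstack([cv2.resize(cv2.imread('pics/h3.png')[80:240,110:310],(440,352),interpolation=2),cv2.resize(s,(358,352),interpolation=2)]))"
```

```text
t 37.9 stand x,y mm [-52.5 -39.4] z 324.5 yawY 57.48 zax [-3.e-04 -3.e-04 -1.e+00] F [ 0.1 -0.6  0.5] open 68.4
37.9 [0.6002 0.3048 0.3245] ydir 57.475458534742245 zax [-0.0003 -0.0003 -1.    ] [ 0.1141 -0.6401  0.4954] 0.06840326287430121
```

View pics/h3v.png

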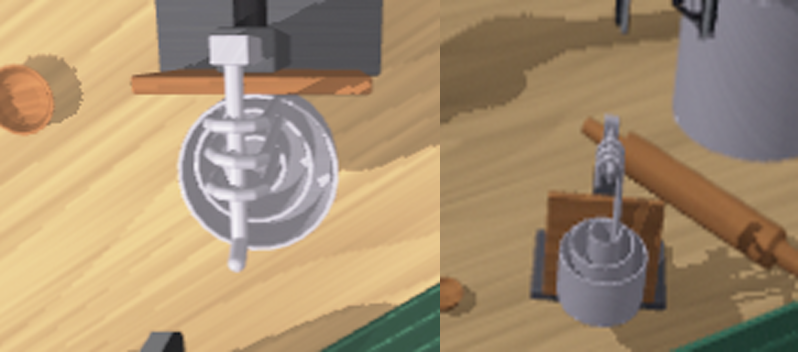

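The final view shows the three crooks on the bar at rows 125, 157 and 190 of the left panel. The cups are nested and the gripper is clear. I'm handing the job in.

```bash
python3 -c "
from station import ctrl
print(ctrl.finish_job())"
```

```text
the job is handed in; nothing more can be done
None
```

All three dippers hang nested on the hook by their own crooks (large, then middle, then small), the gripper is clear, and I handed the job in at about 38 s; no verdict came back.

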